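Mount and pin a specimen plate on the test stand

ROBOT

A 6-joint arm with a two-finger parallel gripper is mounted at the origin on the work surface. World frame = base frame: x ahead of the robot, y to its left, z up, the work surface at z = 0. Lengths are in m, angles in rad, forces in N, time in s.
With the tool pointing down it reaches from about 0.35 to 0.775 m from the base axis. Payload 7.3 kg.
Tool frame: the origin (TCP) lies at the very end of the fingers, on their centre line; the grasp point (between the pads) lies grip_point_offset behind it (grip_point_offset is the distance from the TCP to the grasp point, in m); z points along the fingers, y is the direction in which the jaws open and shut (so a half turn about z gives the same grasp; the last joint's range is limited). The gripper opens to 92 mm and grips with 3 to 60 N. Pads are 19 mm wide; open, the fingers measure 130 mm over their backs; the gripper's body (75 mm by 190 mm) begins 47 mm behind the grasp point.
Start: joints at [-1.351, 0.342, 1.524, -0, 1.275, -0.146], TCP at [0.188, -0.49, 0.227] pointing down, gripper open.
Joint ranges: [-2.53, 2.53], [-0.77, 2.02], [0.04, 2.7], [-1, 4.14], [0.28, 2.66], [-3.11, 3.11]. Speed limits (rad/s): [2.57, 2.57, 3.14, 3.14, 3.14, 3.14].

INTERFACE

Orientations are given as [roll, pitch, yaw] about the fixed x, y, z axes, in that order (R = Rz(yaw) Ry(pitch) Rx(roll)).
In Python, from cell import * gives the robot as it stands.
- The arm moves only by the shell command python3 -m inch 'ROWS' [OPENING] [FORCE]. ROWS is JSON, a list that holds one entry, the list of rows, each a list of 4 numbers: the shift along the tool's x, y, z in mm, then the turn about the tool's z in rad. In form: [[[x, y, z, roll], ...]]. A call has 1 to 10 rows; each row shifts and turns the commanded pose from where the row before left it, along the tool's axes as they then stand; what a row does not reach is not made up. A row lasts 1/8 s, in which the tool goes at most 62.5 mm and 10.7 degrees, less where a joint would pass 70% of its speed; a pose out of reach is approached as far as the arm can. A call with a gripper value outside its range is refused whole. OPENING is the closure, from -1 (fully open) to 1 (shut), set as the call begins (- or left out, the last holds). The fingers move at their own pace and stop on an object; FORCE is the grip in N (left out, the last holds). Time passes only in rows, so rows that do not move let the fingers close. It gives the time, the measured TCP pose, the force and the opening at its end, in the units of the state.
- observe(): the state, without advancing time (a new reading comes with each control period).
- read_camera(name): name is "scene" or "top"; returns a dict with "img" (420x560x3 uint8, blue, green, red), "fx", "fy", "cx", "cy" (pixels), "eye" and "rotation" of the camera in the world. Camera axes: x right, y down, z forward; pixel columns grow to the right and rows downward; lengths in m; the calibration is good to about 2 mm. A picture is of the moment at which its call begins. There is no depth.
- hand_in(): hands the job in, once; it reports no verdict.
Trained networks look in the newest picture that a camera, given by its name, has taken for a name from the list of things; names that differ only in an ending like _2 or _b are one class to them, and where a whole thing is asked for, a point or a joint stands for the part that bears it (a point fixed in the world has none). Each returns a list of dicts, best first, with "conf" (0 to 1); they miss things now and then, are a little off and sometimes report something else, mostly with a low value. They report only what shows in the picture. A call takes as long as a camera call.
- boxes_of(camera, label): "at" ([row, column] in pixels, amid what is visible of it).
- place_of(camera, label): "at" ([row, column] in pixels: a listed point, or the origin of a listed thing).
The state is a dict: "time": time; "qpos": joint angles; "qvel": joint speeds; "joint_efforts": joint torques, N m; "tool_pos": TCP position; "tool_rot": TCP orientation; "contact_force": force on the tool from outside, world axes, zero at the start; "torque": the same for the moment, N m; "opening": finger opening in m.
Only numpy, scipy, OpenCV 4.12 (cv2) and the standard library are available. Lean on these libraries where they do the work, as an engineer would, in place of code of your own. Each camera call takes 0.05 s, during which the arm holds its last target. There are 200 camera calls.

TASK

Mount the aluminium specimen plate on the blue test-stand base: lower it gently over the two dowels, its lug between the two ears, until it rests flush. Then lock it with the loose steel pin, pushed fully home through ear, lug and ear from either side, and leave the other things on the bench alone.

Things in the scene. Friction and masses are not known exactly. Their poses are not given: they have to be found in the camera images.
- base: fixed blue test-stand base: slab 175 (x) x 140 (y) x 20 mm. Origin at bench level beneath the plate's seat; slab spans x -90 to +85, y -70 to +70 mm. Two upright steel dowels (14 mm diameter, 26 mm above the slab, upper 8 mm tapered) at x +56, y -40 and +40 mm. Two upright bored ears at x -62 mm (see base_bore)
- base_bore (a point): point midway between the base's two ears on the axis of their level 18 mm bore, which runs along y, 62 mm above the bench. Each ear is 30 mm wide (x -77 to -47 of the base), 10 mm thick, from 16 to 26 mm either side of y = 0; tops 84 mm above the bench. Axes as base
- base_seat (a point): point on the slab's top, 20 mm above base's origin: where the plate's origin comes to rest; axes as base
- plate: loose aluminium specimen plate, about 0.45 kg, flat on the bench. Origin on its underside beneath its handle and centre of mass, z up. 10 mm thick, x -36 to +74, y -60 to +60 mm; two 17 mm through holes at x +56, y -40 and +40 mm. A 24 mm wide tongue runs out to x -77 mm and carries an upright bored lug (see plate_bore)
- plate_grip (a point): centre of the plate's dark bridge handle: a bar 70 mm long (x), 16 mm wide (y), 26 to 46 mm above the plate's underside (bar centre at 36 mm), on two posts; axes as plate
- plate_bore (a point): centre of the lug's 19 mm cross bore, which runs along y, at x -62 mm of the plate, 42 mm above its underside. The lug spans x -77 to -47 mm, is 24 mm thick (y), top 60 mm above the underside. Axes as plate
- pin: loose steel lock pin, about 0.16 kg, 116 mm long, lying level. Square grip 46 mm long, 24 x 24 mm, then a round 14 mm shank 70 mm long, its last 12 mm tapered to 6 mm. Origin on the axis where shank meets grip (12 mm above the bench as it lies); x points along the shank to the nose; the grip spans x -46 to 0 mm
- pin_grip (a point): middle of the pin's square grip, on the axis, 23 mm behind pin's origin; axes as pin
- pin_mid (a point): point on the shank's axis 26 mm from the grip; it lies at base_bore when the pin is fully home (from either side); axes as pin
- amber_jar: bystander: brown glass jar with black cap, 54 mm across, 85 mm high; origin at its underside centre
- white_jar: bystander: white plastic jar, 58 mm across, 80 mm high; origin at its underside centre
- beaker: bystander: glass beaker, 70 mm across, 85 mm high; origin at its underside centre
- weight: bystander: steel calibration weight with a knob, 44 mm across, 70 mm high; origin at its underside centre
- wrench: bystander: wrench, 170 mm long, lying flat; origin at its underside
- screwdriver: bystander: screwdriver, 180 mm long, lying flat; origin at its underside
- tray: bystander: empty white plastic tray, 100 x 100 x 30 mm; origin at its underside centre

How it is judged:
On the way:
1. the plate rests flush on the base over both dowels (underside within 2.5 mm of the slab), with the pin still out of the bore (the pin's mid point more than 60 mm from it) (horizontal distance between plate and base_seat below 0.004 m and z of plate in the frame of base_seat below 0.0025 m and angle between the z axis of plate and the z axis of base, either way round below 0.03 rad and horizontal distance between plate_bore and base_bore below 0.008 m and linear speed of plate below 0.02 m/s and distance between pin_mid and base_bore above 0.06 m), for 0.2 s.
At the end, for the whole second after the job is handed in: Plate flush over both dowels: origin within 4 mm sideways of base_seat, underside under 2.5 mm above the slab, level to 0.03 rad, lug bore within 8 mm of the ears' bore. Pin fully home: pin_mid within 6 mm of base_bore, in line to 0.15 rad. Both at rest, released (horizontal distance between plate and base_seat below 0.004 m and z of plate in the frame of base_seat below 0.0025 m and angle between the z axis of plate and the z axis of base, either way round below 0.03 rad and horizontal distance between plate_bore and base_bore below 0.008 m and distance between pin_mid and base_bore below 0.006 m and angle between the x axis of pin and the y axis of base, either way round below 0.15 rad and linear speed of each of plate, pin below 0.01 m/s); the robot touches nothing.
It fails at once if the plate is dropped or rammed on to the base: faster than 0.35 m/s while over its seat and less than 50 mm above it (horizontal distance between plate and base_seat below 0.03 m and z of plate in the frame of base_seat below 0.05 m and linear speed of plate above 0.35 m/s).
It fails at once if the plate is forced on to the base (more than 100 N between them) (contact force between plate and base above 100 N).
It fails at once if a bystander (jar, beaker, weight, tray, wrench, screwdriver) is moved more than 30 mm (distance of any of amber_jar, white_jar, beaker, weight, wrench, screwdriver, tray from where it was at the start of the episode above 0.03 m).
It also fails if it takes over 72 s, if anything falls off the work surface, if the arm or the gripper's body presses on something with over 40 N, if the wrist force passes 120 N, or if a joint passes its speed limit or range.

## Working session

There is one attempt and no reset: what is moved stays moved. The work goes in short steps, Python scripts to look and compute and a shell command to move; the robot and the scene stay as the last step left them, time stands still between calls to the robot, and variables do not carry over. Pictures are saved under pics/ and viewed, about 8 in all and at most 12, crops included, and the job is handed in when it is done.

```bash
ls; mkdir -p pics; cat > h.py <<'E'
from cell import *
import numpy as np, cv2
from scipy.spatial.transform import Rotation as R
def ray(c,at):
    d=np.array([(at[1]-c['cx'])/c['fx'],(at[0]-c['cy'])/c['fy'],1.]);return np.array(c['eye']),np.array(c['rotation'])@d
def at_z(c,at,z):
    e,d=ray(c,at);return e+d*(z-e[2])/d[2]
def proj(c,p):
    q=np.array(c['rotation']).T@(np.array(p)-np.array(c['eye']));return np.array([c['fy']*q[1]/q[2]+c['cy'],c['fx']*q[0]/q[2]+c['cx']])
E
python3 - <<'E'
from h import *
s=observe();print(s)
for n in('top','scene'):
    c=read_camera(n);cv2.imwrite(f'pics/{n}0.png',c['img']);print(n,c['fx'],c['fy'],c['cx'],c['cy'],c['eye'],np.round(c['rotation'],3).tolist())
    for l,z in dict(base=0,base_bore=.062,base_seat=.02,plate=0,plate_grip=.036,plate_bore=.042,pin=.012,pin_grip=.012,pin_mid=.012).items():
        for r in place_of(n,l)[:2]: print(n,l,np.round(r['at'],1),round(r['conf'],2),np.round(at_z(c,r['at'],z),4))
E
python3 -c "import cell;print(getattr(cell,'grip_point_offset',None))"
```

```text
pics
{'time': 0.0, 'qpos': array([-1.35100119e+00,  3.42710447e-01,  1.52501519e+00,  1.89771967e-05,
        1.27537435e+00, -1.45989076e-01]), 'qvel': array([-0.00030284,  0.00022542, -0.00048569,  0.00209469,  0.00118109,
       -0.00062835]), 'joint_efforts': array([-2.00784125e-03, -4.31250823e+01, -2.44222015e+01,  7.15545123e-02,
        5.58232516e-02, -1.10853248e-04]), 'tool_pos': array([ 0.18772674, -0.4898629 ,  0.22605196]), 'tool_rot': array([-3.14010400e+00, -2.37226061e-04,  3.65778503e-01]), 'contact_force': array([ 0.02980373, -0.07699958,  0.26253251]), 'torque': array([-0.0057111 , -0.00789167, -0.05455118]), 'opening': 0.09198838471433463}
top 501.5898837714799 501.5898837714799 276.9802919298401 212.74413310496172 [0.36968305 0.00898636 1.2815905 ] [-2.975, 0.001, -1.597]
0.0188Traceback (most recent call last):
  File "<stdin>", line 6, in <module>
  File "h.py", line 7, in at_z
    e,d=ray(c,at);return e+d*(z-e[2])/d[2]
                                      ~^^^
IndexError: invalid index to scalar variable.
```

View pics/top0.png

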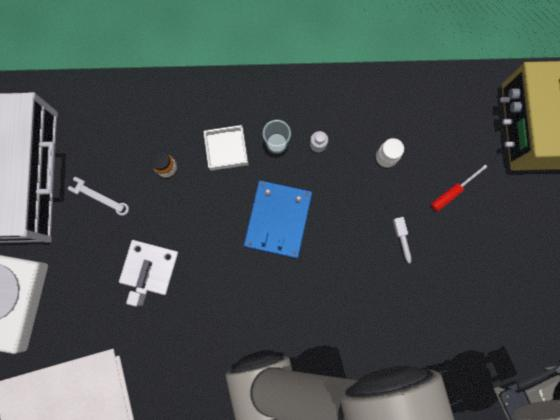

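The top view shows the base at about (col 278, row 218), the plate at (148, 268), the pin at (402, 240) and the arm at bottom right. The camera rotation is given as rpy, so I'll fix the helper.

```bash
sed -i "s/np.array(c\['rotation'\])/RM(c)/" h.py; sed -i "3a def RM(c): return R.from_euler('xyz',c['rotation']).as_matrix()" h.py
python3 - <<'E'
from h import *
for n in('top','scene'):
    c=read_camera(n);cv2.imwrite(f'pics/{n}0.png',c['img']);print(n,c['eye'],c['rotation'])
    for l,z in dict(base=0,base_bore=.062,base_seat=.02,plate=0,plate_grip=.036,plate_bore=.042,pin=.012,pin_grip=.012,pin_mid=.012,beaker=0,tray=0,weight=0,white_jar=0,amber_jar=0).items():
        for r in place_of(n,l)[:2]: print(n,l,np.round(r['at'],1),round(r['conf'],2),np.round(at_z(c,r['at'],z),4))
E
```

```text
top [0.36968305 0.00898636 1.2815905 ] [-2.97486604e+00  5.03078118e-04 -1.59707266e+00]
top base [220.2 276.8] 0.56 [0.5658 0.0049 0.    ]
top base_bore [240.9 271.9] 0.82 [0.5055 0.0184 0.062 ]
top base_seat [213.9 280. ] 0.59 [ 0.5787 -0.0036  0.02  ]
top plate [273.4 146.1] 0.91 [0.4379 0.3403 0.    ]
top plate_grip [272.8 141.1] 0.72 [0.4378 0.3434 0.036 ]
top plate_grip [187.  462.2] 0.38 [ 0.6331 -0.4679  0.036 ]
top plate_bore [297.  132.8] 0.95 [0.3793 0.3609 0.042 ]
top plate_bore [245.2 406. ] 0.61 [ 0.4883 -0.3134  0.042 ]
top pin [237.2 401. ] 0.72 [ 0.5119 -0.3099  0.012 ]
top pin_grip [226.  399.3] 0.77 [ 0.5407 -0.3075  0.012 ]
top pin_grip [148.6 230.9] 0.68 [0.757  0.1204 0.012 ]
top pin_mid [245.2 407.1] 0.89 [ 0.4911 -0.324   0.012 ]
top pin_mid [143.8 274.3] 0.38 [0.7671 0.0062 0.012 ]
top beaker [144.  277.3] 0.82 [ 0.7701 -0.0017  0.    ]
top tray [149.6 226.4] 0.73 [0.7583 0.1334 0.    ]
top weight [143.1 317. ] 0.68 [ 0.7698 -0.1071  0.    ]
top weight [228.5 400.9] 0.2 [ 0.5357 -0.3142  0.    ]
top white_jar [153.9 386.6] 0.86 [ 0.7353 -0.2898  0.    ]
top w
[... 579 characters left out ...]
5 0.3548 0.042 ]
scene pin [178.4 206.3] 0.69 [ 0.532  -0.3017  0.012 ]
scene pin [255.6 213.3] 0.67 [ 0.7804 -0.112   0.012 ]
scene pin_grip [178.5 205.3] 0.64 [ 0.534  -0.3045  0.012 ]
scene pin_mid [168.5 209. ] 0.46 [ 0.4894 -0.3188  0.012 ]
scene beaker [271.8 244.9] 0.62 [ 0.7791 -0.0038  0.    ]
scene beaker [211.  405.8] 0.53 [0.3453 0.346  0.    ]
scene tray [287.2 290.2] 0.58 [0.7625 0.1381 0.    ]
scene tray [177.4 206. ] 0.55 [ 0.5206 -0.3126  0.    ]
scene weight [257.6 215.3] 0.8 [ 0.7781 -0.1082  0.    ]
scene white_jar [224.  176.1] 0.81 [ 0.7303 -0.2877  0.    ]
scene amber_jar [293.9 346.3] 0.88 [0.7079 0.2899 0.    ]
scene amber_jar [223.3 395. ] 0.2 [0.4082 0.3311 0.    ]
```

View pics/scene0.png

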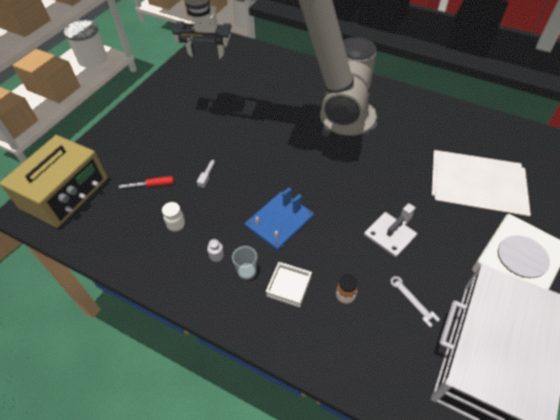

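Scene view: plate at (393, 230) with its lug toward the robot, base at (280, 220) with the ears toward the robot, pin at (205, 173). I'll refine the poses by fitting model silhouettes in both cameras.

```bash
cat > fit.py <<'E'
from h import *
from scipy.optimize import minimize
S=6
def box(x0,x1,y0,y1,z0,z1): return np.array([[x,y,z] for x in(x0,x1) for y in(y0,y1) for z in(z0,z1)])/1000.
def cyl(x0,x1,r): 
    a=np.linspace(0,2*np.pi,16);return np.array([[x,r*np.cos(t),r*np.sin(t)+12] for x in(x0,x1) for t in a])/1000.
M={'base':([box(-90,85,-70,70,0,20),box(-77,-47,16,26,20,84),box(-77,-47,-26,-16,20,84)],[]),
'plate':([box(-36,74,-60,60,0,10),box(-77,-36,-12,12,0,10),box(-77,-47,-12,12,0,60)],[box(-35,35,-8,8,26,46)]),
'pin':([box(-46,0,-12,12,0,24),cyl(0,58,7),np.vstack([cyl(58,58,7),cyl(70,70,3)])],[])}
def mask(n,img):
    h=cv2.cvtColor(img,cv2.COLOR_BGR2HSV).astype(int);H,s,v=h[...,0],h[...,1],h[...,2]
    return ((H>95)&(H<125)&(s>110)&(v>50)) if n=='base' else ((v>95)&(s<80))
def fit(n,cams,p0,z0=0.,win=40):
    data=[]
    for c in cams:
        q=proj(c,[p0[0],p0[1],z0+.02]);r0,c0=int(q[0]-win),int(q[1]-win)
        m=mask(n,c['img'])[r0:r0+2*win,c0:c0+2*win].astype(np.float32)
        data.append((c,r0,c0,m))
    def render(c,r0,c0,p):
        k=np.zeros((2*win*S,2*win*S),np.uint8);Rz=R.from_euler('z',p[2])
        for val,parts in((255,M[n][0]),(0,M[n][1])):
            for b in parts:
                P=Rz.apply(b)+[p[0],p[1],z0]
                uv=np.array([proj(c,x) for x in P]);uv=np.c_[uv[:,1]-c0+.5,uv[:,0]-r0+.5]*S
                cv2.fillConvexPoly(k,cv2.convexHull(np.round(uv).astype(np.int32)),val)
        return cv2.resize(k,(2*win,2*win),interpolation=cv2.INTER_AREA)/255.
    def cost(p): return sum(np.abs(render(*d[:3],p)-d[3]).sum()/d[3].sum() for d in data)
    best=minimize(cost,p0,method='Nelder-Mead',options=dict(initial_simplex=np.array(p0)+np.array([[0,0,0],[.012,0,0],[0,.012,0],[0,0,.15]]),xatol=1e-4,fatol=1e-4))
    return np.round(best.x,4),round(best.fun,3)
E
python3 - <<'E'
from fit import *
T=read_camera('top');C=read_camera('scene')
for n,p in dict(base=(.57,0,-.27+.5),plate=(.44,.343,-.25),pin=(.515,-.308,3.3)).items():
    if n=='base':p=(.57,0,-.27)
    w={'base':50,'plate':40,'pin':32}[n]
    for lab,cs in(('top',[T]),('scene',[C]),('both',[T,C])): print(n,lab,*fit(n,cs,p,win=w))
E
```

```text
base top [ 0.5707  0.0016 -0.2412] 0.056
base scene [ 0.5706 -0.0021 -0.2415] 0.069
base both [ 0.5703 -0.0008 -0.2431] 0.145
plate top [ 0.4368  0.3396 -0.2915] 0.154
plate scene [ 0.4371  0.3358 -0.2651] 0.167
plate both [ 0.4369  0.3373 -0.2711] 0.352
pin top [ 0.5169 -0.3135  3.3188] 0.096
pin scene [ 0.5136 -0.3184  3.306 ] 0.156
pin both [ 0.5168 -0.315   3.3126] 0.395
```

Both cameras agree on relative positions, with a shared bias of about 2 mm in y between them. Next I move over the plate.

```bash
cat > togo.py <<'E'
import sys
from h import *
# togo x y z yaw : remaining in tool axes mm
def togo(t,yaw=None):
    s=observe();rot=R.from_euler('xyz',s['tool_rot']);d=rot.inv().apply(np.array(t)-s['tool_pos'])*1000
    y=s['tool_rot'][2];dy=None if yaw is None else -((yaw-y+np.pi/2)%np.pi-np.pi/2)
    print('t %.2f'%s['time'],'pos',np.round(s['tool_pos'],4),'rot',np.round(s['tool_rot'],3),'q6 %.2f'%s['qpos'][5],'open %.4f'%s['opening'],'F',np.round(s['contact_force'],1))
    print('togo',np.round(d,1),'turn',dy and round(dy,3))
if __name__=='__main__':
    a=list(map(float,sys.argv[1:]));togo(a[:3],a[3] if len(a)>3 else None)
E
python3 -m inch '[[[40,-32,0,0],[40,-32,0,0],[40,-32,0,0],[40,-32,0,0],[40,-32,0,0],[40,-32,0,0],[40,-32,0,0],[40,-32,0,0],[40,-32,0,0],[40,-32,0,0]]]'
python3 -m inch '[[[16,-46,0,0],[16,-46,0,0],[16,-46,0,0],[16,-46,0,0],[16,-46,0,0],[16,-46,0,0],[16,-46,0,0],[16,-46,0,0],[0,0,0,0.16],[0,0,0,0.16]]]'
python3 -m inch '[[[0,0,0,0.16],[0,0,0,0.16],[0,0,0,0]]]'
python3 togo.py .4369 .3375 .017 -.275
```

```text
time: 2.95
tool_pos: [0.4477, -0.0468, 0.227]
tool_rot: [3.141, -0.001, 0.366]
contact_force: [0.2, -0.8, 1.7]
opening: 0.0921
time: 4.2
tool_pos: [0.4344, 0.3418, 0.2263]
tool_rot: [3.141, 0.0, 0.042]
contact_force: [0.4, -0.3, 0.7]
opening: 0.0918
time: 4.58
tool_pos: [0.4348, 0.3411, 0.2266]
tool_rot: [3.141, 0.0, -0.273]
contact_force: [-0.2, -0.7, 0.2]
opening: 0.0917
t 4.58 pos [0.4348 0.3411 0.2266] rot [ 3.141  0.    -0.273] q6 2.37 open 0.0917 F [-0.2 -0.7  0.2]
togo [  3.    2.8 209.6] turn 0.002
```

```bash

python3 -m inch '[[[3,3,40,0],[0,0,40,0],[0,0,40,0],[0,0,40,0],[0,0,25,0],[0,0,15,0],[0,0,9,0],[0,0,0,0]]]'
python3 -m inch '[[[0,0,0,0],[0,0,0,0],[0,0,0,0],[0,0,0,0],[0,0,0,0],[0,0,0,0],[0,0,0,0],[0,0,0,0]]]' 1 45
python3 togo.py .4369 .3375 .017 -.275
python3 - <<'E'
from fit import *
C=read_camera('scene');T=read_camera('top')
print(fit('plate',[C],(.437,.337,-.27)),fit('plate',[T],(.437,.337,-.27)))
cv2.imwrite('pics/s1.png',np.hstack([cv2.resize(i['img'][r:r+110,k:k+110],(400,400),interpolation=2) for i,r,k in((C,170,340),(T,220,90))]))
E
```

```text
time: 5.58
tool_pos: [0.437, 0.3374, 0.0177]
tool_rot: [3.142, -0.0, -0.273]
contact_force: [-0.5, 0.4, 0.6]
opening: 0.092
time: 6.58
tool_pos: [0.4368, 0.3373, 0.0177]
tool_rot: [3.141, 0.0, -0.274]
contact_force: [-1.6, -6.7, 1.1]
opening: 0.0165
t 6.58 pos [0.4368 0.3373 0.0177] rot [ 3.141  0.    -0.274] q6 2.36 open 0.0165 F [-1.6 -6.7  1.1]
togo [ 0.  -0.2  0.7] turn 0.001
(array([ 0.4386,  0.3361, -0.2822]), np.float64(0.363)) (array([ 0.4385,  0.3519, -0.5054]), np.float64(0.837))
```

View pics/s1.png

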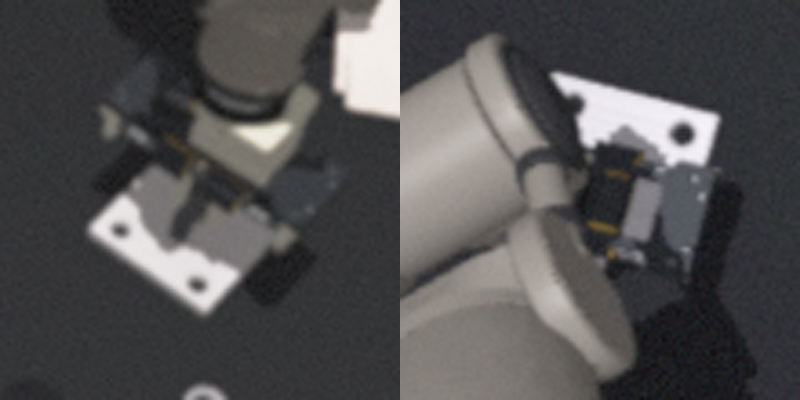

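The view shows the bar held between the pads, with the plate undisturbed. Lift and carry to above the base.

```bash

python3 -m inch '[[[0,0,-10,0],[0,0,-25,0],[0,0,-40,0],[0,0,-40,0],[0,0,-17,0],[0,0,0,0]]]'
python3 -m inch '[[[20,26,0,0],[27,36,0,0],[27,36,0,0],[27,36,0,0],[27,36,0,0],[27,36,0,0],[27,36,0,0],[25,32,0,0],[13,15,0,-0.031],[0,0,0,0]]]'
python3 -m inch '[[[0,0,0,0],[0,0,0,0]]]'
python3 togo.py .5703 -.0008 .15 -.243
python3 - <<'E'
from h import *
C=read_camera('scene');T=read_camera('top')
cv2.imwrite('pics/s2.png',np.hstack([cv2.resize(i['img'][r:r+110,k:k+110],(400,400),interpolation=2) for i,r,k in((C,160,225),(T,160,225))]))
E
```

```text
time: 7.42
tool_pos: [0.4373, 0.3377, 0.1511]
tool_rot: [-3.14, -0.002, -0.274]
contact_force: [-0.3, -0.6, -4.9]
opening: 0.0156
time: 8.68
tool_pos: [0.5699, -0.0018, 0.148]
tool_rot: [3.141, 0.003, -0.246]
contact_force: [-0.7, 0.2, -4.9]
opening: 0.0156
time: 8.93
tool_pos: [0.5698, 0.0006, 0.1493]
tool_rot: [3.142, 0.001, -0.242]
contact_force: [-0.3, 0.6, -4.5]
opening: 0.0158
t 8.93 pos [0.5698 0.0006 0.1493] rot [ 3.142e+00  1.000e-03 -2.420e-01] q6 1.68 open 0.0158 F [-0.3  0.6 -4.5]
togo [ 0.8  1.2 -0.7] turn 0.001
```

View pics/s2.png

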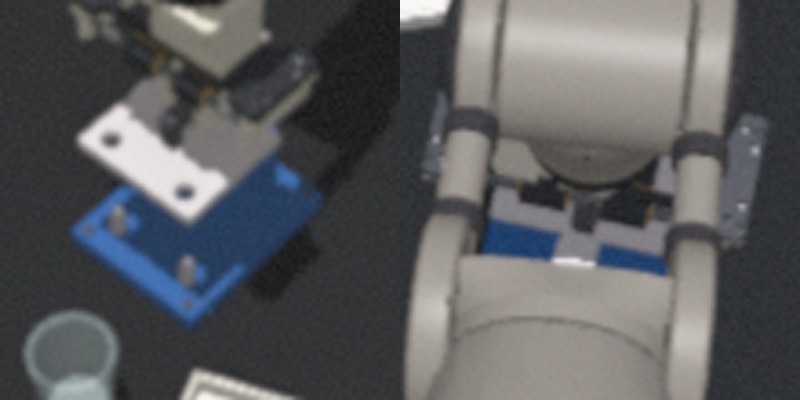

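Holes in the scene crop are at (112,138) and (185,190), dowel tops near (118,207) and (187,257). I'll compare these with the prediction to get the relative correction.

```bash
cat > chk.py <<'E'
from h import *
C=read_camera('scene');s=observe();tp=s['tool_pos'];psi=s['tool_rot'][2]
g=cv2.cvtColor(C['img'],cv2.COLOR_BGR2GRAY).astype(float);hsv=cv2.cvtColor(C['img'],cv2.COLOR_BGR2HSV)
def cen(w,p,r=5):
    a,b=np.round(p).astype(int);ys,xs=np.mgrid[a-r:a+r+1,b-r:b+r+1];k=w[a-r:a+r+1,b-r:b+r+1]
    return np.array([(ys*k).sum(),(xs*k).sum()])/k.sum()
dark=np.clip(190-g,0,None);dark[dark<40]=0
for nm,y in(('L',.04),('R',-.04)):
    P=R.from_euler('z',psi).apply([.056,y,.010])+tp+[0,0,-.0177]
    p=proj(C,P);m=cen(dark,cen(dark,p,4),4);w=at_z(C,m,P[2])
    print('hole',nm,'pred',np.round(p,1),'meas',np.round(m,1),'world meas-pred mm',np.round((w-P)*1000,1)[:2])
sat=(hsv[...,1]<110)*(g>75)*1.
for nm,y in(('L',.04),('R',-.04)):
    b=np.array([.5703,-.0008,0]);B=R.from_euler('z',-.243)
    # visible dowel body: centroid of projected upright ~ z .034
    P=b+B.apply([.056,y,.034]);p=proj(C,P);m=cen(sat,p,5);w=at_z(C,m,P[2])
    print('dowel',nm,'pred',np.round(p,1),'meas',np.round(m,1),'mm',np.round((w-P)*1000,1)[:2],sat[int(p[0])-5:int(p[0])+6,int(p[1])-5:int(p[1])+6].sum())
E
python3 chk.py
```

```text
hole L pred [211.7 275.8] meas [212.8 275.1] world meas-pred mm [4.5 0.2]
hole R pred [197.3 255.5] meas [198.1 255.1] world meas-pred mm [2.9 0.2]
dowel L pred [233.  276.2] meas [234.2 276. ] mm [4.2 1.6] 38.0
dowel R pred [219.  257.2] meas [220.2 257. ] mm [4.3 1.7] 37.0
```

```bash

python3 -m inch '[[[0.9,0.7,20,0],[0,0,25,0],[0,0,20,0],[0,0,9,0],[0,0,0,0],[0,0,0,0],[0,0,0,0]]]'
python3 togo.py .5705 -.0003 .0377 -.242
python3 - <<'E'
from h import *
C=read_camera('scene');T=read_camera('top')
cv2.imwrite('pics/s3.png',np.hstack([cv2.resize(i['img'][r:r+80,k:k+80],(400,400),interpolation=2) for i,r,k in((C,175,240),(T,180,240))]))
E
```

```text
time: 9.95
tool_pos: [0.5716, -0.0014, 0.0766]
tool_rot: [-3.142, -0.002, -0.243]
contact_force: [0.3, 0.5, -4.8]
opening: 0.0154
t 9.95 pos [ 0.5716 -0.0014  0.0766] rot [-3.142e+00 -2.000e-03 -2.430e-01] q6 1.68 open 0.0154 F [ 0.3  0.5 -4.8]
togo [-1.4 -0.7 38.9] turn -0.001
```

View pics/s3.png

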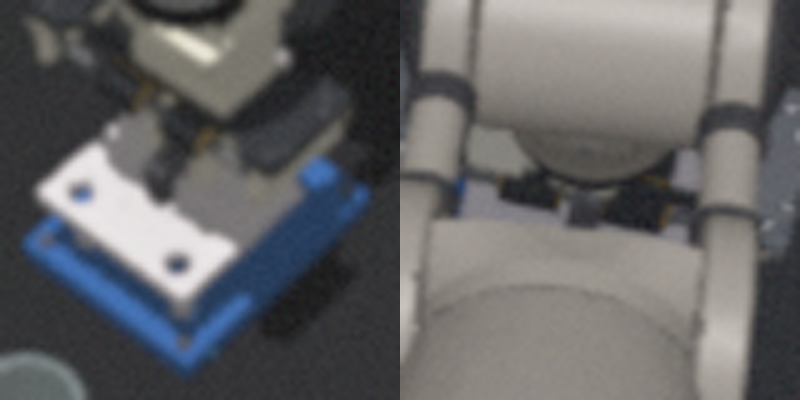

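Readings jitter by about 1 mm, so I average them while holding.

```bash
cat > avg.py <<'E'
import sys
from h import *
P=[];Q=[];F=[]
for i in range(10):
    read_camera('scene');s=observe();P.append(s['tool_pos']);Q.append(s['tool_rot'][2]);F.append(s['contact_force'])
p=np.mean(P,0);y=np.mean(Q);a=list(map(float,sys.argv[1:]))
d=(np.array(a[:3])-p)*1000
print('t',s['time'],'pos',np.round(p,4),'sd',np.round(np.std(P,0)*1000,2),'yaw %.4f'%y,'F',np.round(np.mean(F,0),1),'open',round(s['opening'],4))
print('togo',np.round([d[0]*np.cos(y)+d[1]*np.sin(y),d[0]*np.sin(y)-d[1]*np.cos(y),-d[2]],1),'turn',round(y-a[3],4))
E
python3 avg.py .5705 -.0003 .0377 -.242
```

```text
t 10.55 pos [ 0.5711 -0.0013  0.0758] sd [0.07 0.01 0.16] yaw -0.2432 F [-0.   0.2 -4.8] open 0.0157
togo [-0.9 -0.9 38.1] turn -0.0012
```

```bash

python3 -m inch '[[[-0.9,-0.9,5,0],[0,0,6,0],[0,0,4,0],[0,0,3,0],[0,0,2,0],[0,0,0,0]]]'
python3 avg.py .5705 -.0003 .0377 -.242
```

```text
time: 11.3
tool_pos: [0.5704, -0.0002, 0.0556]
tool_rot: [3.141, 0.0, -0.243]
contact_force: [0.1, -0.6, -4.9]
opening: 0.0158
t 11.8 pos [ 5.705e-01 -2.000e-04  5.580e-02] sd [0.04 0.02 0.05] yaw -0.2432 F [-0.1 -0.1 -4.9] open 0.0158
togo [-0.   0.1 18.1] turn -0.0012
```

The underside is now past the tapers with no contact. Continue down.

```bash

python3 -m inch '[[[0,0,4,0],[0,0,4,0],[0,0,4,0],[0,0,3,0],[0,0,1,0],[0,0,0,0],[0,0,0,0]]]'
python3 avg.py .5705 -.0003 .0377 -.242
```

```text
time: 12.68
tool_pos: [0.5706, -0.0003, 0.0399]
tool_rot: [3.142, -0.0, -0.243]
contact_force: [0.3, -0.0, -4.8]
opening: 0.0156
t 13.175 pos [ 5.705e-01 -2.000e-04  3.980e-02] sd [0.04 0.02 0.05] yaw -0.2432 F [-0.4  0.1 -4.9] open 0.0153
togo [0.  0.1 2.1] turn -0.0012
```

```bash

python3 -m inch '[[[0,0,1,0],[0,0,0.7,0],[0,0,0.5,0],[0,0,0.3,0],[0,0,0,0],[0,0,0,0]]]'
python3 avg.py .5705 -.0003 .0377 -.242
```

```text
time: 13.92
tool_pos: [0.5704, -0.0002, 0.0376]
tool_rot: [3.142, -0.0, -0.243]
contact_force: [-3.2, -0.2, 3.8]
opening: 0.0158
t 14.425 pos [ 5.704e-01 -2.000e-04  3.760e-02] sd [0.01 0.01 0.01] yaw -0.2432 F [-3.7  0.5  5.2] open 0.0156
togo [ 0.1  0.  -0.1] turn -0.0012
```

Force reads +5 N up and the height is right: seated. Release, rise and go to the pin.

```bash

python3 -m inch '[[[0,0,0,0],[0,0,0,0],[0,0,0,0],[0,0,0,0],[0,0,0,0],[0,0,0,0]]]' -1
python3 -m inch '[[[0,0,-10,0],[0,0,-30,0],[0,0,-40,0],[0,0,-40,0],[6,44,0,0],[6,44,0,0],[6,44,0,0],[6,44,0,0],[6,44,0,0],[7,45,0,0]]]'
python3 -m inch '[[[7,45,0,0],[0,0,20,-0.138],[0,0,20,-0.138],[0,0,0,-0.138],[0,0,0,0],[0,0,0,0]]]'
python3 avg.py .538 -.312 .003 .17
python3 - <<'E'
from fit import *
C=read_camera('scene');T=read_camera('top')
for n,p,z in(('plate',(.5705,-.0005,-.243),.02),('base',(.5705,-.0005,-.243),0)): print(n,fit(n,[C],p,z,50),fit(n,[T],p,z,50))
print('pin',fit('pin',[C],(.5155,-.3163,3.31),win=32),fit('pin',[T],(.5155,-.3163,3.31),win=32))
cv2.imwrite('pics/s4.png',np.hstack([cv2.resize(i['img'][r:r+80,k:k+80],(400,400),interpolation=2) for i,r,k in((C,175,240),(T,180,240))]))
E
```

```text
time: 15.18
tool_pos: [0.5705, -0.0002, 0.0372]
tool_rot: [3.142, -0.0, -0.243]
contact_force: [0.1, 0.5, -0.9]
opening: 0.0713
time: 16.42
tool_pos: [0.5423, -0.2678, 0.1581]
tool_rot: [3.141, -0.001, -0.243]
contact_force: [1.3, -0.9, -0.2]
opening: 0.0914
time: 17.18
tool_pos: [0.5387, -0.3119, 0.118]
tool_rot: [3.141, -0.001, 0.168]
contact_force: [-0.3, -0.2, 0.2]
opening: 0.0917
t 17.675 pos [ 0.5386 -0.3117  0.1175] sd [0.08 0.05 0.23] yaw 0.1700 F [-0.1  0.2 -0.2] open 0.0919
togo [ -0.6   0.2 114.5] turn 0.0
plate (array([ 0.5709, -0.0027, -0.2169]), np.float64(0.341)) (array([ 0.5701,  0.0012, -0.2443]), np.float64(0.178))
base (array([ 0.5713, -0.0009, -0.2299]), np.float64(1.913)) (array([ 0.571 ,  0.0018, -0.2429]), np.float64(1.686))
pin (array([ 0.5158, -0.3172,  3.3401]), np.float64(0.65)) (array([ 0.5082, -0.357 ,  3.4464]), np.float64(0.819))
```

View pics/s4.png

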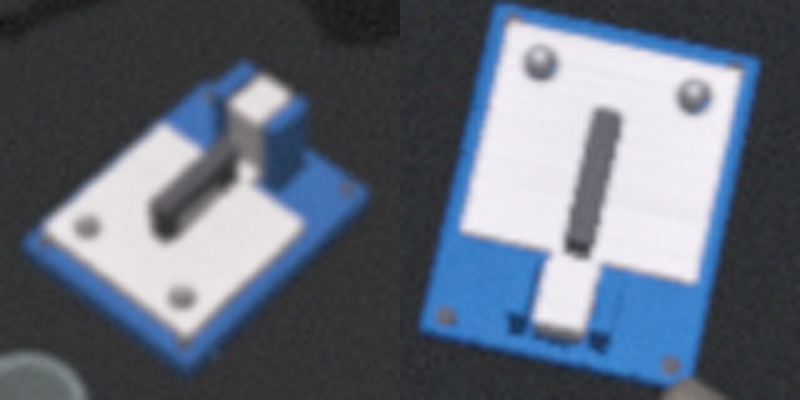

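The plate sits flush over both dowels with its lug between the ears. Now grasp the pin.

```bash

python3 -m inch '[[[-0.6,0,30,0],[0,0,35,0],[0,0,25,0],[0,0,15,0],[0,0,6,0],[0,0,2.5,0],[0,0,0,0],[0,0,0,0]]]'
python3 avg.py .538 -.312 .003 .17
```

```text
time: 18.77
tool_pos: [0.5383, -0.3121, 0.0045]
tool_rot: [3.141, -0.001, 0.171]
contact_force: [-0.0, -0.3, 0.1]
opening: 0.0919
t 19.275 pos [ 0.538  -0.3119  0.004 ] sd [0.11 0.08 0.23] yaw 0.1708 F [-0.1  0.  -0. ] open 0.0918
togo [-0.   0.1  1. ] turn 0.0008
```

```bash

python3 -m inch '[[[0,0,0,0],[0,0,0,0],[0,0,0,0],[0,0,0,0],[0,0,0,0],[0,0,0,0],[0,0,0,0],[0,0,0,0]]]' 1 45
python3 -m inch '[[[0,0,-10,0],[0,0,-30,0],[0,0,-40,0],[0,0,-40,0],[0,0,-30,0],[0,0,0,0]]]'
python3 avg.py .538 -.312 .154 .17
python3 - <<'E'
from h import *
C=read_camera('scene');T=read_camera('top')
q=[proj(c,observe()['tool_pos']).astype(int) for c in(C,T)]
cv2.imwrite('pics/s5.png',np.hstack([cv2.resize(i['img'][max(0,p[0]-45):p[0]+45,p[1]-45:p[1]+45],(400,400),interpolation=2) for i,p in zip((C,T),q)]))
E
```

```text
time: 20.27
tool_pos: [0.5379, -0.3117, 0.0037]
tool_rot: [-3.142, -0.0, 0.171]
contact_force: [-0.1, 0.0, -0.2]
opening: 0.0238
time: 21.02
tool_pos: [0.5391, -0.3127, 0.1567]
tool_rot: [3.137, -0.004, 0.171]
contact_force: [0.2, -0.9, -2.6]
opening: 0.0237
t 21.525 pos [ 0.5374 -0.3115  0.1526] sd [0.3  0.23 0.74] yaw 0.1708 F [ 0.2 -0.  -2.3] open 0.0236
togo [ 0.5  0.6 -1.4] turn 0.0008
```

View pics/s5.png

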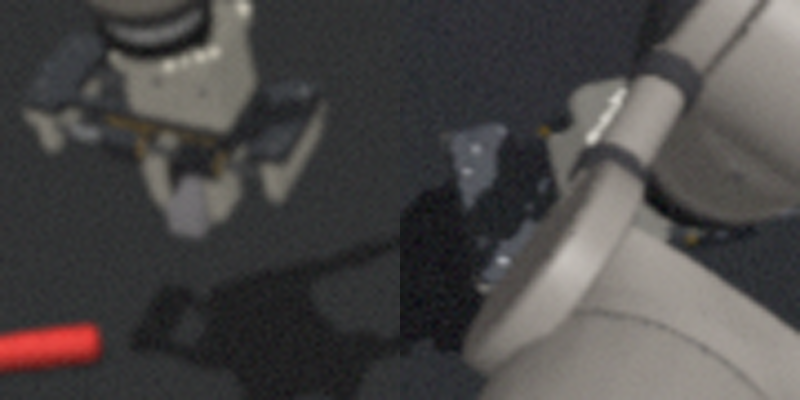

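The pin is held, with its grip's rear face visible between the fingers. Carry it to the +y side of the base.

```bash

python3 -m inch '[[[6,-32,0,0],[9,-49,0,0],[9,-49,0,0],[9,-49,0,0],[9,-49,0,0],[9,-49,0,0],[9,-49,0,0],[9,-49,0,0],[8,-45,0,0],[4,-25,0,0]]]'
python3 -m inch '[[[0,0,0,-0.165],[0,0,0,-0.165],[0,0,0,-0.165],[0,0,0,-0.165],[0,0,0,-0.165],[0,0,0,-0.165],[0,0,0,-0.165],[0,0,0,0],[0,0,0,0]]]'
python3 avg.py .5415 .1408 .054 1.3283
python3 - <<'E'
from h import *
C=read_camera('scene');T=read_camera('top')
q=[proj(c,observe()['tool_pos']).astype(int) for c in(C,T)]
cv2.imwrite('pics/s6.png',np.hstack([cv2.resize(i['img'][max(0,p[0]-45):p[0]+45,p[1]-45:p[1]+45],(400,400),interpolation=2) for i,p in zip((C,T),q)]))
E
```

```text
time: 22.88
tool_pos: [0.5419, 0.1428, 0.1538]
tool_rot: [-3.141, -0.0, 0.173]
contact_force: [0.4, -0.5, -1.8]
opening: 0.0239
time: 24.0
tool_pos: [0.5421, 0.1405, 0.1537]
tool_rot: [3.141, 0.0, 1.323]
contact_force: [-0.2, 0.9, -1.6]
opening: 0.0236
t 24.5 pos [0.5421 0.1405 0.1537] sd [0.01 0.01 0.02] yaw 1.3248 F [ 0.2 -0.1 -1.9] open 0.0237
togo [ 0.2 -0.6 99.7] turn -0.0035
```

View pics/s6.png

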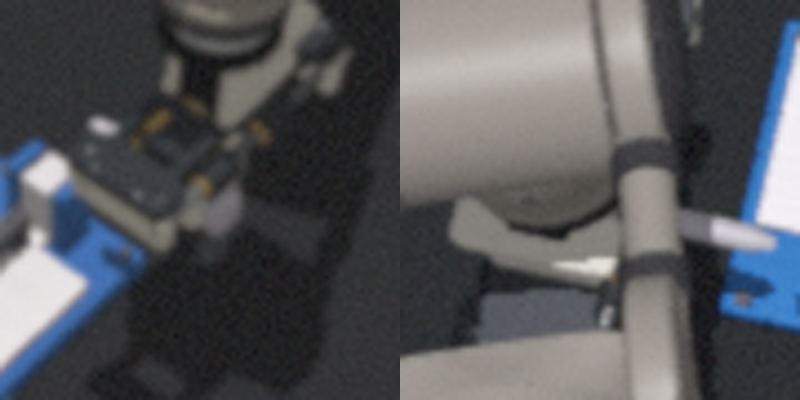

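Scene shows the pin pointing at the ear; the top view shows the shank in line. Descend to bore height.

```bash

python3 -m inch '[[[0,-0.6,25,-0.0035],[0,0,30,0],[0,0,25,0],[0,0,14,0],[0,0,5.7,0],[0,0,0,0],[0,0,0,0]]]'
python3 avg.py .5415 .1408 .054 1.3283
python3 - <<'E'
from h import *
C=read_camera('scene');T=read_camera('top')
b=np.array([.5705,-.0003,0]);B=R.from_euler('z',-.2425)
s=observe();tp=s['tool_pos'];a=-np.array([np.cos(s['tool_rot'][2]),np.sin(s['tool_rot'][2]),0])
for nm,c in(('scene',C),('top',T)):
    for n,P in(('nose',tp+[0,0,.008]+.093*a),('ear bore',b+B.apply([-.062,.026,.062]))): print(nm,n,np.round(proj(c,P),1))
cv2.imwrite('pics/s7.png',np.hstack([cv2.resize(i['img'][r:r+60,k:k+60],(400,400),interpolation=2) for i,r,k in((C,175,265),(T,210,225))]))
E
```

```text
time: 25.48
tool_pos: [0.5421, 0.1407, 0.0549]
tool_rot: [3.14, -0.001, 1.329]
contact_force: [1.2, -0.1, -1.3]
opening: 0.024
t 25.975 pos [0.5417 0.1407 0.0544] sd [0.2  0.02 0.28] yaw 1.3293 F [-0.1  0.1 -1.6] open 0.0235
togo [ 0.1 -0.3  0.4] turn 0.001
scene nose [203.9 300.7]
scene ear bore [202.1 298.1]
top nose [235.6 258.7]
top ear bore [236.6 263. ]
```

View pics/s7.png

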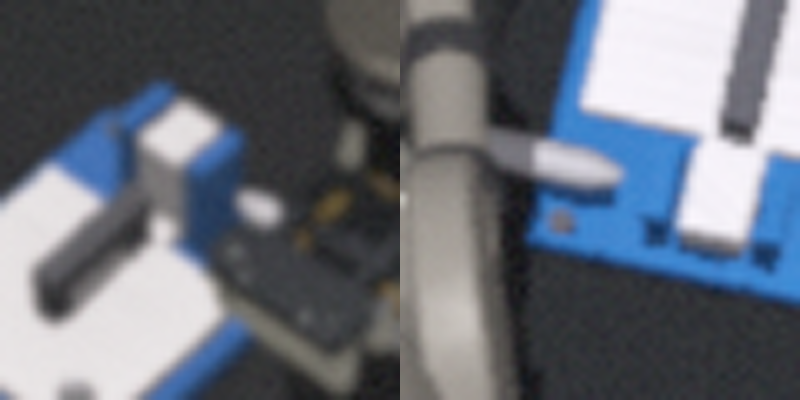

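The nose sits where predicted, in line with the ear bore. Start inserting (−tool x).

```bash

python3 -m inch '[[[-5,-0.3,0.4,0.001],[-5,0,0,0],[-5,0,0,0],[-5,0,0,0],[-4,0,0,0],[0,0,0,0]]]'
python3 avg.py .522 .0621 .054 1.3283
```

```text
time: 26.82
tool_pos: [0.5354, 0.1171, 0.0536]
tool_rot: [3.142, 0.0, 1.328]
contact_force: [-0.4, -1.3, -1.9]
opening: 0.0236
t 27.325 pos [0.5355 0.1175 0.0536] sd [0.02 0.08 0.02] yaw 1.3284 F [-0.1  0.  -1.8] open 0.0235
togo [-57.    0.2  -0.4] turn 0.0001
```

```bash

python3 -m inch '[[[-6,0,-0.4,0],[-6,0,0,0],[-6,0,0,0],[-5,0,0,0],[0,0,0,0]]]'
python3 -m inch '[[[-6,0,0,0],[-6,0,0,0],[-5,0,0,0],[-3,0,0,0],[0,0,0,0]]]'
python3 avg.py .522 .0621 .054 1.3283
```

```text
time: 27.95
tool_pos: [0.5299, 0.0946, 0.0541]
tool_rot: [3.142, 0.0, 1.328]
contact_force: [0.1, 0.5, -1.9]
opening: 0.0237
time: 28.58
tool_pos: [0.5251, 0.0754, 0.054]
tool_rot: [3.142, 0.0, 1.328]
contact_force: [0.1, -0.2, -1.9]
opening: 0.0236
t 29.075 pos [0.5251 0.0758 0.054 ] sd [0.02 0.06 0.01] yaw 1.3284 F [-0.1 -0.1 -1.9] open 0.0239
togo [-14.    0.2  -0. ] turn 0.0001
```

No contact so far. Push the last 14 mm in small steps until the shoulder meets the ear.

```bash

python3 -m inch '[[[-5,0,0,0],[-4,0,0,0],[-2,0,0,0],[-1,0,0,0],[0,0,0,0],[0,0,0,0]]]'
python3 avg.py .522 .0621 .054 1.3283
python3 -m inch '[[[-1,0,0,0],[-1,0,0,0],[0,0,0,0]]]'
python3 avg.py .522 .0621 .054 1.3283
```

```text
time: 29.82
tool_pos: [0.5223, 0.0641, 0.054]
tool_rot: [3.142, 0.0, 1.328]
contact_force: [-0.6, -0.0, -2.0]
opening: 0.0236
t 30.325 pos [0.5223 0.0641 0.054 ] sd [0.01 0.02 0.01] yaw 1.3284 F [-0.1  0.1 -1.9] open 0.0235
togo [-2.   0.2 -0. ] turn 0.0001
time: 30.7
tool_pos: [0.5217, 0.062, 0.054]
tool_rot: [3.142, 0.0, 1.328]
contact_force: [-0.2, -0.7, -2.4]
opening: 0.024
t 31.2 pos [0.5218 0.0621 0.054 ] sd [0.01 0.02 0.01] yaw 1.3283 F [ 0.2 -0.3 -1.8] open 0.0238
togo [ 0.1  0.2 -0. ] turn -0.0
```

```bash

python3 -m inch '[[[-0.7,0,0,0],[-0.5,0,0,0],[0,0,0,0]]]'
python3 avg.py .522 .0621 .054 1.3283
python3 -m inch '[[[-0.7,0,0,0],[-0.5,0,0,0],[0,0,0,0]]]'
python3 avg.py .522 .0621 .054 1.3283
```

```text
time: 31.58
tool_pos: [0.5217, 0.0618, 0.054]
tool_rot: [3.141, -0.001, 1.328]
contact_force: [0.3, 6.3, -2.6]
opening: 0.0236
t 32.075 pos [0.5217 0.0618 0.054 ] sd [0.02 0.01 0.01] yaw 1.3282 F [ 1.   5.8 -2.2] open 0.0242
togo [0.4 0.2 0. ] turn -0.0001
time: 32.45
tool_pos: [0.5217, 0.0617, 0.0541]
tool_rot: [3.141, -0.003, 1.328]
contact_force: [2.1, 11.9, -3.4]
opening: 0.0234
t 32.95 pos [0.5217 0.0618 0.0541] sd [0.01 0.01 0.01] yaw 1.3281 F [ 2.4 11.3 -3.3] open 0.0235
togo [0.4 0.2 0.1] turn -0.0002
```

The shoulder met the ear (12 N) within 0.5 mm of the predicted depth. Relax the preload, lower slightly, release and rise.

```bash

python3 -m inch '[[[1,0,0.7,0],[0,0,0.7,0],[0,0,0,0],[0,0,0,0]]]'
python3 -m inch '[[[0,0,0,0],[0,0,0,0],[0,0,0,0],[0,0,0,0],[0,0,0,0],[0,0,0,0],[0,0,0,0],[0,0,0,0]]]' -1
python3 -m inch '[[[0,0,-10,0],[0,0,-30,0],[0,0,-40,0],[0,0,-40,0],[40,0,0,0],[50,0,0,0],[50,0,0,0],[50,0,0,0],[40,0,0,0],[0,0,0,0]]]'
python3 - <<'E'
from fit import *
C=read_camera('scene');T=read_camera('top')
print([fit('plate',[c],(.5705,-.0005,-.243),.02,50) for c in(C,T)])
b=np.array([.5705,-.0003,0]);B=R.from_euler('z',-.2425)
for nm,c in(('scene',C),('top',T)):
    for n,y in(('grip end',.072),('nose end',-.044)): print(nm,n,np.round(proj(c,b+B.apply([-.062,y,.062])),1))
    for l in('pin_grip','pin','pin_mid'):
        for r in place_of(nm,l)[:1]: print(nm,l,np.round(r['at'],1),round(r['conf'],2),(B.inv().apply(at_z(c,r['at'],.062)-b)*1000).round(1))
cv2.imwrite('pics/s8.png',np.hstack([cv2.resize(i['img'][r:r+80,k:k+80],(400,400),interpolation=2) for i,r,k in((C,165,245),(T,190,240))]))
E
```

```text
time: 33.45
tool_pos: [0.522, 0.0617, 0.0531]
tool_rot: [3.14, -0.002, 1.328]
contact_force: [0.6, 6.3, 1.7]
opening: 0.0238
time: 34.45
tool_pos: [0.5214, 0.0607, 0.0526]
tool_rot: [-3.142, 0.0, 1.328]
contact_force: [-0.0, -0.2, -0.6]
opening: 0.0915
time: 35.7
tool_pos: [0.5765, 0.2866, 0.1727]
tool_rot: [3.141, -0.001, 1.332]
contact_force: [-1.0, -0.7, 0.4]
opening: 0.0921
[(array([ 0.571 , -0.0022, -0.2265]), np.float64(0.4)), (array([ 0.5699,  0.0018, -0.2502]), np.float64(0.226))]
scene grip end [209.8 309.5]
scene nose end [190.8 281.4]
scene pin_grip [205.9 305.5] 0.6 [-65.6  53.   62. ]
scene pin [205.  301.5] 0.7 [-60.2  41.4  62. ]
scene pin_mid [201.1 290.5] 0.73 [-49.3   5.5  62. ]
top grip end [232.6 244.7]
top nose end [242.7 291. ]
top pin_grip [236. 252.] 0.5 [-66.3  52.7  62. ]
top pin [234.7 258.5] 0.78 [-59.8  37.9  62. ]
top pin_mid [239.6 271.5] 0.78 [-64.7   4.2  62. ]
```

View pics/s8.png

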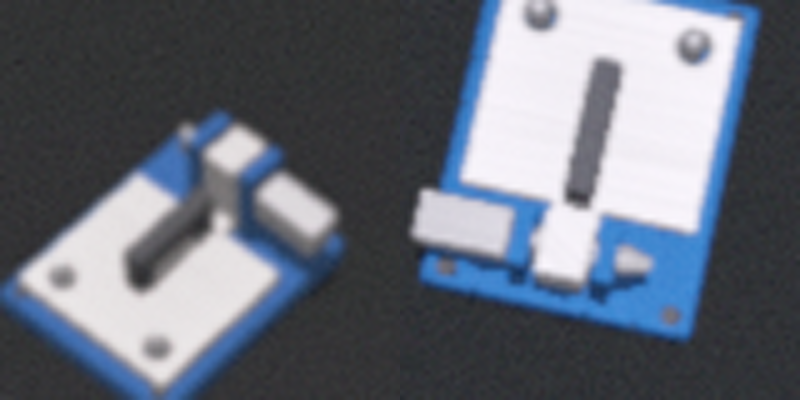

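The final view shows the grip against the ear's outer face and the nose out beyond the far ear. Both ends are within about 1–2 mm of where a fully home pin should be. The plate is still flush and the gripper is clear.

```bash
python3 -c "
from cell import *
print(observe()['time'],hand_in())"
```

```text
the job is handed in; nothing more can be done
36.1 None
```

The plate is mounted on the blue base and locked with the steel pin. I handed the job in at 36.1 s of the 72 s allowed; no verdict is reported.

- **Plate:** I lowered it over both dowels with no contact until it touched the slab, where it was resting with about 5 N upward on the tool. Pictures after release, and again after the pin went in, show it flush with the lug between the ears. The pin was still on the bench when the plate was seated.
- **Pin:** I pushed it in from the +y side until its shoulder met the ear at about 12 N, within 0.5 mm of the predicted depth. I backed off and released it. In the last top view I judge both ends to be within about 2 mm of fully home.
- **Bystanders:** The arm passed above them and felt no contact, but I did not measure their positions again at the end.

**Checks that disagreed:**
- The two cameras differed by about 4 mm in y. I corrected for this using the gripped plate.
- The last scene-camera plate fit gave a yaw about 0.016 rad off, probably because the pin and shading disturb the outline.
- The network's `pin_mid` in the scene view was off by about 13 mm in x; that point is hidden inside the lug. The top view put it about 5 mm from the bore.

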